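Turn a lidded culture dish over into the incubation cradle

TASK

Take the closed square dish from the slanted rack, turn it over with its lid kept on, and set it in the slanted cradle so that it leans there upside down, lid against the rails and foot on the ledge. Close the cradle's sliding jaw so that the dish is held snugly between both jaws, and let go. Keep lid and base together all the time, and leave everything else on the bench where it stands.

Things in the scene. Friction and masses are not known exactly. Their poses are not given: they have to be found in the camera images.
- dish_base: base tray of the square culture dish, 92 x 92 x 20 mm, white, about 0.12 kg. Origin: centre of its underside; +z towards the lid; x and y along its edges (at the start +x points down the rack's slope). The closed dish is 101 x 101 mm (the lid's size) and 23 mm thick: underside at z = 0, lid's outer face at z = 23 mm.
- dish_lid: loose translucent lid of the square dish, 101 x 101 mm, 0.05 kg: a plate with a skirt 12 mm deep that goes round the base's walls with 1.7 mm play each side; nothing else holds it. Origin and axes coincide with dish_base's when closed (outer face at z = +23 mm).
- rack: fixed grey floor plate 225 x 112 mm with two like slanted slots 87 mm apart along its x. A slot is two aluminium rails (8 mm wide, 64 mm between centres, nothing between them) and a foot ledge square to them, 32 mm deep. The square dish leans lid up in the first slot (lower x), a round dish in the second. Origin on the bench; horizontal +x points from a leaning dish's upper edge to its foot.
- rack_seat (a point): middle of the corner between rails and ledge of the rack's first slot, where the square dish stands. +x points down the slope along the rails (40 degrees from vertical), +z square off the rails (upward), y along the ledge. Rails reach from x = -91 to 0 mm and from z = -10 to 0 mm; the ledge is the plane x = 0.
- cradle: fixed grey floor plate 145 x 235 mm with one slot like the rack's (same rails, ledge and slant), between a fixed jaw on its +y side and a sliding jaw on its -y side. Origin on the bench; horizontal +x points from the rails' upper end towards the ledge.
- cradle_seat (a point): middle of the corner between rails and ledge of the cradle, axes and sizes as for rack_seat; +y towards the fixed jaw. Rails at y = -32 and +32 mm. Inner face of the fixed jaw at y = +62 mm, of the sliding jaw at y = -90 mm + jaw. Jaws are plates 8 mm thick, from x = -80 to -14 mm and z = 0 to 34 mm.
- jaw (a joint): travel of the sliding jaw towards the fixed jaw in m: 0 fully open (152 mm between jaws), 0.075 shut (77 mm). With the 101 mm dish touching both jaws it reads 0.051. It slides along the cradle's y with about 1.5 N friction and stays where it is left.
- jaw_post (a point): centre of the top of the sliding jaw's upright thumb post, 114 mm above the bench. The post is 16 x 16 mm in plan (cap 20 x 20 mm), free on all sides from 50 mm above the bench up, 28 mm outside the sliding jaw's inner face (towards the cradle's -y). Moved along the cradle's +y it closes the jaw.
- round_dish: bystander: round dish, 94 mm across, 16 mm thick, leaning in the rack's second slot. Origin: centre of its underside.
- bottle: bystander: brown bottle, 56 mm across, 126 mm high, upright. Origin: centre of its underside.
- cup: bystander: sample cup with screw lid, 56 mm across, 58 mm high. Origin: centre of its underside.
- beaker: bystander: clear beaker, 52 mm across, 66 mm high. Origin: centre of its underside.
- tape: bystander: roll of tape lying flat, 98 mm across, 25 mm high. Origin: centre of its underside.
- tubes: bystander: rack of microtubes, 62 x 130 x 43 mm. Origin: centre of its underside.
- flat_dish: bystander: round dish lying flat on the bench, 94 mm across, 16 mm high. Origin: centre of its underside.
Things that resemble listed ones, but are neither listed nor needed, are in the scene too. What is shaped like the dish_lid but red is not meant.

How it is judged (in metres and radians):
On the way:
1. the dish is lifted clear of the rack, closed (distance between dish_base and rack_seat above 0.12 m and distance between dish_base and dish_lid below 0.008 m), for 0.1 s.
At the end, for the whole second after the job is handed in: The dish lies at rest in the cradle upside down (lid on the rails within about 5 mm and 0.1 rad, foot on the ledge within about 6 mm), lid and base closed (origins within 6 mm, 0.06 rad), and the sliding jaw holds it against the fixed jaw with at most about 3.5 mm to spare (angle between dish_base's own z axis and vertical above 2 rad and angle between the z axis of dish_base and the z axis of cradle_seat, either way round below 0.1 rad and z of dish_base in the frame of cradle_seat between 0.018 and 0.029 m and x of dish_base in the frame of cradle_seat between -0.057 and -0.042 m and y of dish_lid in the frame of cradle_seat between 0.006 and 0.017 m and distance between dish_base and dish_lid below 0.006 m and angle between the z axis of dish_base and the z axis of dish_lid, either way round below 0.06 rad and value of joint jaw between 0.0475 and 0.0545 m and linear speed of each of dish_base, dish_lid below 0.02 m/s); the robot touches nothing.
It fails at once if lid and base come apart (more than 10 mm or 0.15 rad) (distance between dish_base and dish_lid above 0.01 m or angle between the z axis of dish_base and the z axis of dish_lid, either way round above 0.15 rad).
It fails at once if a bystander is moved by more than 20 mm (distance of any of round_dish, bottle, cup, beaker, tape, tubes, flat_dish from where it was at the start of the episode above 0.02 m).
It also fails if it takes over 61 s, if anything falls off the work surface, if the arm or the gripper's body presses on something with over 40 N, if the wrist force passes 120 N, or if a joint passes its speed limit or range.

ROBOT

A 6-joint arm with a two-finger parallel gripper is mounted at the origin on a cart in front of the work surface, level with it; the furniture and walls round the work are solid. World frame = base frame: x ahead of the robot, y to its left, z up, the work surface at z = 0. Lengths are in m, angles in degrees, forces in N, time in s.
With the tool pointing down it reaches from about 0.25 to 0.725 m from the base axis. Payload 9.7 kg.
Tool frame: the origin (TCP) lies at the very end of the fingers, on their centre line; the grasp point (between the pads) lies 19 mm behind it; z points along the fingers, y is the direction in which the jaws open and shut (so a half turn about z gives the same grasp; the last joint's range is limited). The gripper opens to 85 mm and grips with 20 to 120 N. Pads are 22 mm wide; open, the fingers measure 114 mm over their backs; the gripper's body (76 mm by 85 mm) begins 54 mm behind the grasp point. The pads swing forward as they close: fully open they stand 13 mm farther back than shut.
Start: joints at [66.979, 4.979, 10.078, 95.1, 0, 90], TCP at [0.215, 0.506, 0.231] pointing down, gripper open.
Joint ranges: [-179.16, 179.16], [-48.56, 103.87], [-65.8, 70.77], [-126.05, 130.52], [-82.76, 87.17], [-180, 180]. Speed limits (degrees/s): [127.2, 127.2, 147.25, 180, 180, 180].

INTERFACE

Orientations are given as [roll, pitch, yaw] about the fixed x, y, z axes, in that order (R = Rz(yaw) Ry(pitch) Rx(roll)).
In Python, from workcell import bot gives the robot as it stands.
- The arm moves only by the shell command python3 -m pendant 'ROWS' [FORCE]. ROWS is JSON, a list that holds one entry, the list of rows, each a list of 7 numbers: the shift along the tool's x, y, z in cm, then the turn, a rotation vector about the tool's x, y, z in rad, then the opening in per cent of the stroke, from 0 (shut) to 100 (fully open). In form: [[[dx, dy, dz, ax, ay, az, gripper], ...]]. A call has 1 to 5 rows; each row shifts and turns the pose as measured when the row begins, along the tool's axes as they then stand; what a row does not reach is not made up. A row lasts 1/12 s, in which the tool goes at most 41.7 mm and 7.16 degrees, less where a joint would pass 70% of its speed; a pose out of reach is approached as far as the arm can. A call with a gripper value outside its range is refused whole. The fingers move at their own pace and stop on an object; FORCE is the grip in N (left out, the last holds). Time passes only in rows, so rows that do not move let the fingers close. It gives the time, the measured TCP pose, the force and the opening at its end, in the units of the state.
- bot.get_obs(): the state, without advancing time (a new reading comes with each control period).
- bot.camera(name): name is "scene" or "top"; returns the picture (400x640x3 uint8, red, green, blue); there is no depth.
- bot.get_calibration(name): a dict with "intrinsics" (3x3 intrinsics, pixels), "pose" (4x4, takes a point from camera to world coordinates). Camera axes: x right, y down, z forward; pixel columns grow to the right and rows downward; lengths in m; the calibration is good to about 2 mm. A picture is of the moment at which its call begins. get_calibration takes no time and is no camera call.
- bot.job_done(): hands the job in, once; it reports no verdict.
Trained networks look in the newest picture that a camera, given by its name, has taken for a name from the list of things; names that differ only in an ending like _2 or _b are one class to them, and where a whole thing is asked for, a point or a joint stands for the part that bears it (a point fixed in the world has none). Each returns a list of dicts, best first, with "confidence" (0 to 1); they miss things now and then, are a little off and sometimes report something else, mostly with a low value. They report only what shows in the picture. A call takes as long as a camera call. They do not tell look-alikes from the thing itself.
- bot.masks_of(camera, thing): "pixels" (400x640 bool, what is visible of it) and "extent" ([left, top, right, bottom] in pixels, round what is visible of it).
- bot.mark_of(camera, thing): "uv" ([column, row] in pixels: a listed point, or the origin of a listed thing).
The state is a dict: "time": time; "q": joint angles; "qd": joint speeds; "joint_efforts": joint torques, N m; "ee_pos": TCP position; "tcp_rot": TCP orientation; "wrist_force": force on the tool from outside, world axes, zero at the start; "torque": the same for the moment, N m; "opening": finger opening in m.
Only numpy, scipy, OpenCV 4.12 (cv2) and the standard library are available. Lean on these libraries where they do the work, as an engineer would, in place of code of your own. Each camera call takes 0.05 s, during which the arm holds its last target. There are 200 camera calls.

## Working session

There is one attempt and no reset: what is moved stays moved. The work goes in short steps, Python scripts to look and compute and a shell command to move; the robot and the scene stay as the last step left them, time stands still between calls to the robot, and variables do not carry over. Pictures are saved under pics/ and viewed, about 8 in all and at most 12, crops included, and the job is handed in when it is done.

```bash
ls; mkdir -p pics; python3 - <<'E'
from workcell import bot
import cv2,numpy as np
o=bot.get_obs();print(o)
for c in("scene","top"):
    im=bot.camera(c);cv2.imwrite(f"pics/{c}0.png",im[:,:,::-1])
    k=bot.get_calibration(c);print(c,np.round(k["intrinsics"],1).tolist(),np.round(k["pose"],3).tolist())
    for t in["dish_base","dish_lid","rack","rack_seat","cradle","cradle_seat","jaw_post","round_dish","bottle","cup","beaker","tape","tubes","flat_dish"]:
        print(t,[(np.round(m["uv"]).tolist(),round(m["confidence"],2)) for m in bot.mark_of(c,t)][:3])
E
```

```text
pics
{'time': 0.0, 'q': array([6.69777238e+01, 5.01136222e+00, 1.00340865e+01, 9.50988276e+01,
       2.53488054e-04, 8.99998916e+01]), 'qd': array([ 0.06840088, -0.02884129,  0.12850858,  0.07471031,  0.02291793,
        0.01291376]), 'joint_efforts': array([ 6.27530881e-04, -5.20391178e+01,  4.64799142e+01,  1.64874044e-02,
        4.00411045e-05,  3.14685920e-06]), 'ee_pos': array([0.21500945, 0.50598671, 0.23057726]), 'tcp_rot': array([-1.79923897e+02, -2.53631815e-04,  1.56977832e+02]), 'wrist_force': array([0.01929539, 0.09843079, 0.62512729]), 'torque': array([-0.02094088, -0.04965442,  0.04367235]), 'opening': 0.08545575930124698}
scene [[381.6, 0.0, 316.7], [0.0, 381.6, 191.8], [0.0, 0.0, 1.0]] [[0.754, -0.441, 0.487, -0.064], [-0.657, -0.52, 0.546, -0.647], [0.013, -0.731, -0.682, 0.951], [0.0, 0.0, 0.0, 1.0]]
dish_base [([250.0, 180.0], 0.7)]
dish_lid [([216.0, 154.0], 0.88), ([248.0, 178.0], 0.61)]
rack []
rack_seat [([247.0, 180.0], 0.94), ([344.0, 210.0], 0.55)]
cradle [([311.0, 248.0], 0.9)]
cradle_seat [([313.0, 235.0], 0.81)]
jaw_post [([346.0, 213.0], 0.57)]
round_d
[... 281 characters left out ...]
6.9], [0.0, 0.0, 1.0]] [[-0.452, -0.693, 0.562, -0.588], [-0.892, 0.35, -0.287, 0.603], [0.002, -0.631, -0.776, 1.651], [0.0, 0.0, 0.0, 1.0]]
dish_base [([292.0, 242.0], 0.47)]
dish_lid [([290.0, 241.0], 0.76), ([218.0, 277.0], 0.74)]
rack [([287.0, 251.0], 0.64), ([425.0, 199.0], 0.16)]
rack_seat [([284.0, 247.0], 0.8), ([268.0, 243.0], 0.41)]
cradle [([394.0, 195.0], 0.57), ([434.0, 181.0], 0.25)]
cradle_seat [([283.0, 246.0], 0.26)]
jaw_post [([353.0, 185.0], 0.56)]
round_dish [([269.0, 242.0], 0.68)]
bottle [([301.0, 201.0], 0.69)]
cup [([325.0, 249.0], 0.75)]
beaker [([391.0, 192.0], 0.63)]
tape [([293.0, 240.0], 0.64), ([284.0, 247.0], 0.64)]
tubes []
flat_dish [([424.0, 198.0], 0.48)]
```

```bash
python3 - <<'E'
import cv2
a=cv2.imread("pics/scene0.png");b=cv2.imread("pics/top0.png")
cv2.imwrite("pics/s1.png",cv2.resize(a[120:370,180:480],None,fx=2.6,fy=2.4,interpolation=3))
cv2.imwrite("pics/t1.png",cv2.resize(b[130:330,190:490],None,fx=2.6,fy=2.6,interpolation=3))
E
```

```text
(no output)
```

View pics/s1.png

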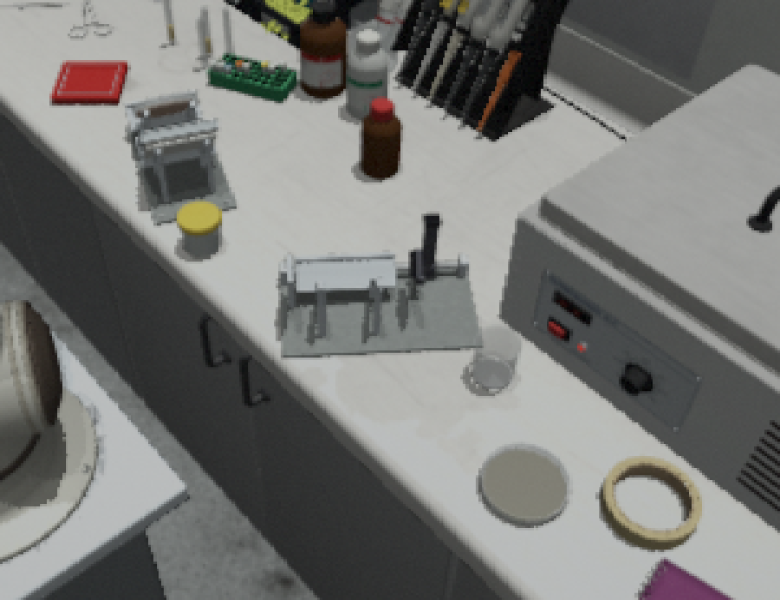

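View pics/t1.png

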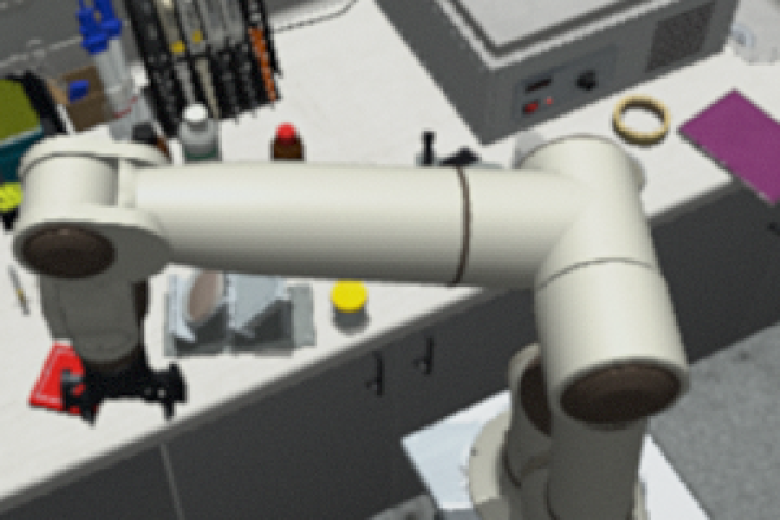

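The scene crop shows the rack at about (249,178), with the round dish next to it and the red look-alike lid at (214,154). The cradle is at (325,235), with the thumb post on its right at (346,211). The arm hides the cradle in the top view, so I'll enlarge both fixtures and work out ground positions.

```bash
cat > h.py <<'E'
import numpy as np,cv2
from workcell import bot
from scipy.spatial.transform import Rotation as R
def cal(c):
    k=bot.get_calibration(c);return np.array(k["intrinsics"]),np.array(k["pose"])
def ray(c,uv):
    K,P=cal(c);d=P[:3,:3]@np.linalg.inv(K)@[uv[0],uv[1],1.];return P[:3,3],d/np.linalg.norm(d)
def atz(c,uv,z=0):
    o,d=ray(c,uv);return o+d*(z-o[2])/d[2]
def proj(c,p):
    K,P=cal(c);q=(np.atleast_2d(p)-P[:3,3])@P[:3,:3];q=q@K.T;return q[:,:2]/q[:,2:]
def tri(u,v):
    (o,d),(p,e)=ray("scene",u),ray("top",v)
    s,t=np.linalg.lstsq(np.c_[d,-e],p-o,rcond=None)[0];return (o+d*s+p+e*t)/2,np.linalg.norm(o+d*s-p-e*t)
def tool():
    o=bot.get_obs();return np.array(o["ee_pos"]),R.from_euler("xyz",o["tcp_rot"],degrees=True)
E
python3 - <<'E'
from h import *
a=cv2.imread("pics/scene0.png");b=cv2.imread("pics/top0.png")
L=cv2.resize(a[150:210,220:280],(400,400),interpolation=2);M=cv2.resize(a[195:265,280:370],(514,400),interpolation=2)
T=cv2.resize(b[225:275,245:315],(560,400),interpolation=2)
z=np.zeros((800,914,3),np.uint8);z[:400,:400]=L;z[:400,400:]=M;z[400:,:560]=T
cv2.imwrite("pics/c1.png",cv2.resize(z,(680,595)))
for n,uv in dict(bottle=(327,190),cup=(259,220),beaker=(365,277),tape=(426,330),tubes=(278,149),flat=(382,322),cradle=(311,248)).items(): print(n,atz("scene",uv).round(3))
print("post",tri((346,203),(353.5,182)), atz("scene",(346,203),.114))
print("lid",tri((248,178),(290,241)))
E
```

```text
bottle [0.65  0.096 0.   ]
cup [0.374 0.134 0.   ]
beaker [ 0.481 -0.257  0.   ]
tape [ 0.483 -0.477  0.   ]
tubes [ 0.663  0.413 -0.   ]
flat [ 0.412 -0.386  0.   ]
cradle [ 0.43  -0.071  0.   ]
post (array([ 0.54447007, -0.09165416,  0.13212088]), np.float64(0.01777413830763654)) [ 0.56933034 -0.07576418  0.114     ]
lid (array([0.41698488, 0.248769  , 0.08674534]), np.float64(0.0019357664594846283))
```

View pics/c1.png

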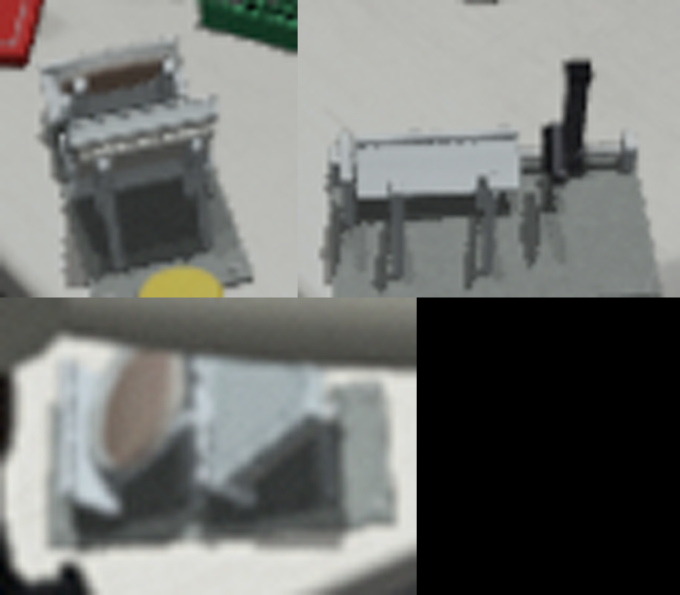

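The crop shows the square dish (pale grey lid) in the rack's front slot and the round brown dish behind it. The cradle's ledge faces the camera, and its fixed jaw is on the left. I'll swing the arm to the right to clear the top view, since it currently hides the cradle.

```bash
for i in 1; do
python3 -m pendant '[[[-4,0,-0.5,0,0,0.0727,100],[-4,0,-0.5,0,0,0.0727,100],[-4,0,-0.5,0,0,0.0727,100],[-4,0,-0.5,0,0,0.0727,100],[-4,0,-0.5,0,0,0.0727,100]]]'
python3 -m pendant '[[[-4,0,-0.5,0,0,0.0727,100],[-4,0,-0.5,0,0,0.0727,100],[-4,0,-0.5,0,0,0.0727,100],[-4,0,-0.5,0,0,0.0727,100],[-4,0,-0.5,0,0,0.0727,100]]]'
done; python3 - <<'E'
from h import *
print(bot.get_obs()["q"].round(1))
E
```

```text
time: 1.92
ee_pos: [0.3847, 0.4036, 0.2551]
tcp_rot: [-179.9, -0.1, 136.2]
wrist_force: [0.8, 0.7, -0.2]
opening: 0.0854
time: 2.33
ee_pos: [0.5109, 0.2405, 0.2794]
tcp_rot: [-179.8, -0.0, 114.3]
wrist_force: [1.2, 0.4, 0.1]
opening: 0.0856
[ 25.2   8.7  19.5 101.    0.   90.9]
```

```bash

python3 -m pendant '[[[-4,0,-0.5,0,0,0.0727,100],[-4,0,-0.5,0,0,0.0727,100],[-4,0,-0.5,0,0,0.0727,100],[-4,0,-0.5,0,0,0.0727,100],[-4,0,-0.5,0,0,0.0727,100]]]'
python3 -m pendant '[[[-4,0,-0.5,0,0,0.0727,100],[-4,0,-0.5,0,0,0.0727,100],[-4,0,-0.5,0,0,0.0727,100],[-4,0,-0.5,0,0,0.0727,100],[0,0,0,0,0,0,100]]]'
python3 - <<'E'
from h import *
im=bot.camera("top");cv2.imwrite("pics/top1.png",im[:,:,::-1])
for t in ["dish_lid","rack_seat","cradle_seat","jaw_post"]: print(t,[(np.round(m["uv"],1).tolist(),round(m["confidence"],2)) for m in bot.mark_of("top",t)][:3])
print(bot.get_obs()["q"].round(1))
b=im[:,:,::-1]
cv2.imwrite("pics/t2.png",cv2.resize(b[150:290,240:440],(800,560),interpolation=2))
E
```

```text
time: 2.75
ee_pos: [0.5671, 0.0425, 0.3036]
tcp_rot: [-179.8, 0.0, 92.4]
wrist_force: [1.3, 0.1, 0.5]
opening: 0.0854
time: 3.17
ee_pos: [0.555, -0.128, 0.3238]
tcp_rot: [-179.8, 0.2, 74.3]
wrist_force: [0.1, 0.5, 1.0]
opening: 0.0852
dish_lid [([220.3, 279.2], 0.83), ([292.5, 241.5], 0.58)]
rack_seat [([284.0, 246.3], 0.66), ([236.9, 222.8], 0.2)]
cradle_seat [([358.2, 212.4], 0.44)]
jaw_post []
[-1.220e+01  1.140e+01  2.780e+01  1.066e+02 -1.000e-01  9.280e+01]
```

View pics/t2.png

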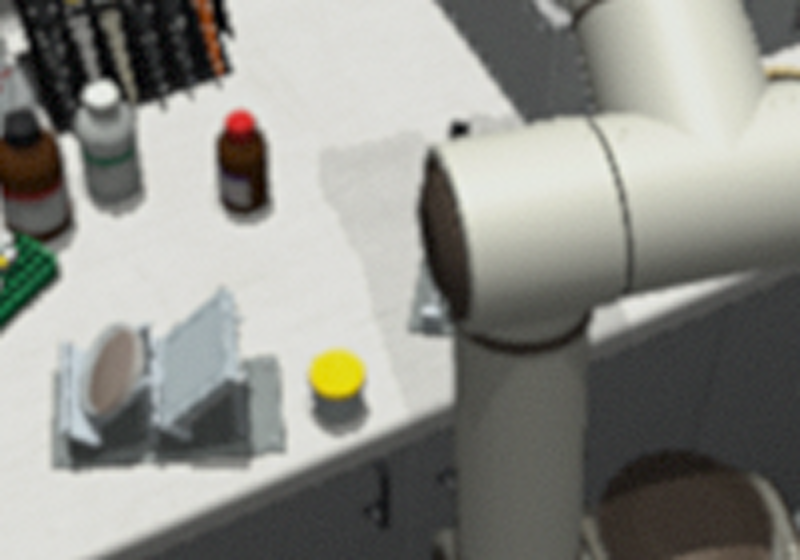

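```bash

python3 -m pendant '[[[-3.5,-1.8,-0.8,0,0,0.08,100],[-3.5,-1.8,-0.8,0,0,0.08,100],[-3.5,-1.8,-0.8,0,0,0.08,100],[-3.5,-1.8,-0.8,0,0,0.08,100],[-3.5,-1.8,-0.8,0,0,0.08,100]]]'
python3 -m pendant '[[[-3.5,0,0,0,0,0.08,100],[-3.5,0,0,0,0,0.08,100],[0,0,0,0,0,0,100]]]'
python3 - <<'E'
from h import *
im=bot.camera("top");cv2.imwrite("pics/top2.png",im[:,:,::-1])
for t in ["rack_seat","cradle_seat","jaw_post"]: print(t,[(np.round(m["uv"],1).tolist(),round(m["confidence"],2)) for m in bot.mark_of("top",t)][:3])
print(bot.get_obs()["q"].round(1))
b=im[:,:,::-1]
A=cv2.resize(b[215:275,245:317],(480,400),interpolation=2);B=cv2.resize(b[170:250,335:435],(500,400),interpolation=2)
cv2.imwrite("pics/t3.png",cv2.resize(b[165:275,245:435],(798,462),interpolation=2))
E
```

```text
time: 3.83
ee_pos: [0.4065, -0.2365, 0.3585]
tcp_rot: [-179.3, 0.2, 52.7]
wrist_force: [-0.5, -1.6, 0.6]
opening: 0.0859
time: 4.08
ee_pos: [0.3572, -0.2903, 0.3622]
tcp_rot: [-179.6, 0.4, 43.1]
wrist_force: [0.2, -0.8, -0.1]
opening: 0.0851
rack_seat [([285.4, 246.6], 0.77)]
cradle_seat [([357.1, 210.4], 0.81)]
jaw_post [([354.9, 184.0], 0.51)]
[-38.5  -1.4  18.5 110.4  -0.2  97.9]
```

View pics/t3.png

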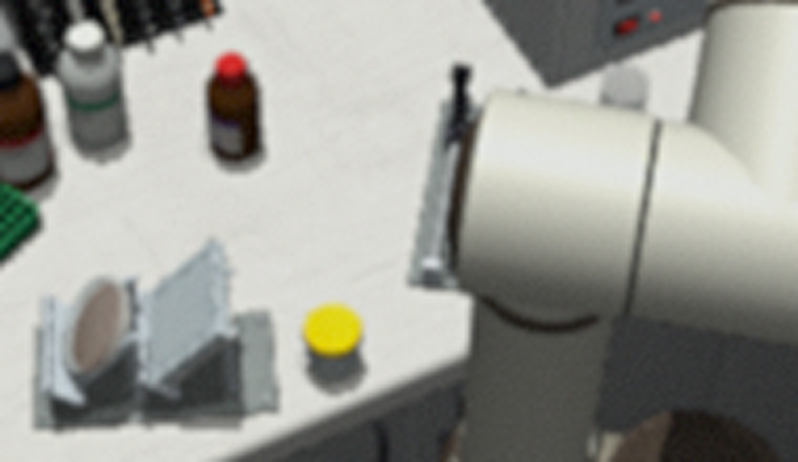

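The top view now shows the cradle's foot side: plate corners at about (342.6,233) and (351.4,189), and the post cap at (354.5,182). Next I'll triangulate.

```bash
python3 - <<'E'
from h import *
def c(X,Y): return (280+(X*1.344-400)/5.711,195+Y*1.345/5.714)
def s(X,Y): return (180+X/2.6,120+Y/2.4)
def t(X,Y): return (245+X/4.2,165+Y/4.2)
print("post",tri(c(577,66),t(460,72)), atz("scene",c(577,66),.114),atz("top",t(460,72),.114))
print("cr seat",tri((313,235),(357.1,210.4)))
print("rk seat",tri((247,180),(285.2,246.5)))
print("lid",tri((248,178),(292,241.5)),"base",tri((250,180),(292,242)))
L,Rr=atz("scene",s(283,355)),atz("scene",s(480,348));print("cr near edge",L,Rr,np.linalg.norm(L-Rr),np.degrees(np.arctan2(*(L-Rr)[1::-1])))
a,b=atz("top",t(410,285)),atz("top",t(447,100));print("cr far edge",a,b,np.linalg.norm(a-b),np.degrees(np.arctan2(*(a-b)[1::-1])))
P=[atz("top",t(*q)) for q in[(35,428),(278,410),(270,308),(40,325)]];print("rack plate",np.round(P,3).tolist())
d=P[0]-P[1];print(np.linalg.norm(d),np.degrees(np.arctan2(d[1],d[0])),np.linalg.norm(P[1]-P[2]))
P=[atz("scene",s(*q)) for q in[(156,218),(236,208)]];print("rack near edge scene",P,np.linalg.norm(P[0]-P[1]))
print("ledge corner line L/R heading at h=.04",[atz("scene",c(*q),.04).round(3) for q in[(357,198),(520,187)]])
E
```

```text
post (array([ 0.54376879, -0.10014311,  0.11570952]), np.float64(0.0012927135479681095)) [ 0.54581448 -0.09876811  0.114     ] [ 0.54422512 -0.10075423  0.114     ]
cr seat (array([ 0.4471335 , -0.06491639,  0.05025469]), np.float64(0.009586588179077643))
rk seat (array([0.42162938, 0.26934739, 0.05944163]), np.float64(0.005303010870562202))
lid (array([0.41214549, 0.24356876, 0.09031478]), np.float64(0.006921452302475583)) base (array([0.41755879, 0.24189966, 0.07901193]), np.float64(0.007417984983631288))
cr near edge [ 3.30316473e-01 -8.54791845e-02 -1.11022302e-16] [ 0.51150577 -0.22648936  0.        ] 0.2295940544082657 142.10824016683247
cr far edge [0.41135178 0.02195376 0.        ] [ 0.60059753 -0.12229002  0.        ] 0.2379500402790907 142.6852233973262
rack plate [[0.426, 0.405, 0.0], [0.342, 0.197, 0.0], [0.448, 0.155, 0.0], [0.529, 0.359, 0.0]]
0.223806007913449 68.11988998407806 0.11428865851816164
rack near edge scene [array([ 3.49092832e-01,  2.12055079e-01, -1.11022302e-16]), array([0.44191067, 0.15974979, 0.        ])] 0.1065410465206014
ledge corner line L/R heading at h=.04 [array([ 0.386, -0.042,  0.04 ]), array([ 0.482, -0.111,  0.04 ])]
```

```bash
python3 - <<'E'
import cv2,numpy as np
a=cv2.imread("pics/scene0.png");b=cv2.imread("pics/top2.png")
A=cv2.resize(a[155:210,225:275],(400,440),interpolation=4);B=cv2.resize(b[215:270,260:310],(400,440),interpolation=4)
cv2.imwrite("pics/d1.png",np.hstack([A,B]))
E
```

```text
(no output)
```

View pics/d1.png

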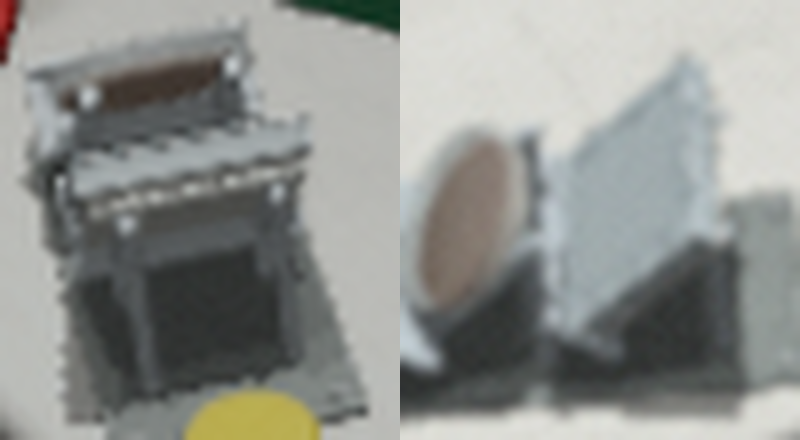

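The crop confirms the square dish: a translucent grey lid in the slot nearest the cup. The round brown dish is behind it, and the red lid is elsewhere at (214,154). Now I'll fit the rack pose to the corners.

```bash
cat >> h.py <<'E'
def seatR(yaw):  # columns: seat axes in world, tilt 40 from vertical
    xh=np.array([np.cos(yaw),np.sin(yaw),0]);s,c=np.sin(np.radians(40)),np.cos(np.radians(40))
    x=s*xh-[0,0,c];z=c*xh+[0,0,s];return np.c_[x,np.cross(z,x),z]
E
python3 - <<'E'
from h import *
from scipy.optimize import least_squares
S=[((70,150),(-101,50.5,23)),((305,118),(-101,-50.5,23)),((127,222),(-91,32,-5)),((278,190),(-91,-32,-5)),((92,210),(-101,50.5,11)),((300,172),(-101,-50.5,11))]
T=[((286,58),(-101,-50.5,23)),((310,235),(-101,50.5,23)),((170,325),(0,50.5,23)),((150,160),(0,-50.5,23))]
us=np.array([(225+a[0]/8,155+a[1]/8) for a,_ in S]);ps=np.array([p for _,p in S])/1e3
ut=np.array([(260+a[0]/8,215+a[1]/8) for a,_ in T]);pt=np.array([p for _,p in T])/1e3
def f(q):
    M=seatR(q[3]);o=q[:3]
    return np.r_[(proj("scene",ps@M.T+o)-us).ravel(),(proj("top",pt@M.T+o)-ut).ravel()]
r=least_squares(f,[.42,.27,.05,1.18],loss="soft_l1");print(r.x,np.degrees(r.x[3]));print(f(r.x).reshape(-1,2).round(1).tolist())
# cradle: scene and top features
c=lambda X,Y:(280+(X*1.344-400)/5.711,195+Y*1.345/5.714)
print("px ledge",c(355,140),c(518,133),c(520,187),c(357,198))
E
```

```text
[0.42528649 0.26655695 0.04088431 1.21087016] 69.37774998797991
[[-0.3, 2.3], [0.4, -0.3], [0.1, 0.8], [0.1, 0.5], [-2.2, -1.7], [1.9, -3.6], [-0.1, -0.3], [-1.2, -0.3], [0.1, 1.3], [1.3, 0.1]]
px ledge (293.5037646646822, 227.95414770738537) (331.8634214673437, 226.3064403220161) (332.3340921029592, 239.0173258662933) (293.97443530029767, 241.60658032901645)
```

```bash
python3 - <<'E'
from h import *
from scipy.optimize import least_squares
S=[((70,150),(-101,50.5,23)),((305,118),(-101,-50.5,23)),((127,222),(-91,32,-5)),((278,190),(-91,-32,-5)),((95,212),(-96.5,46,0)),((300,172),(-96.5,-46,0))]
T=[((286,58),(-101,-50.5,23)),((310,235),(-101,50.5,23)),((170,325),(0,50.5,23)),((150,160),(0,-50.5,23))]
us=np.array([(225+a[0]/8,155+a[1]/8) for a,_ in S]);ps=np.array([p for _,p in S])/1e3
ut=np.array([(260+a[0]/8,215+a[1]/8) for a,_ in T]);pt=np.array([p for _,p in T])/1e3
def f(q):
    M=seatR(q[3]);o=q[:3]
    return np.r_[(proj("scene",ps@M.T+o)-us).ravel(),(proj("top",pt@M.T+o)-ut).ravel()]
r=least_squares(f,[.42,.27,.05,1.18],loss="soft_l1");print(r.x,np.degrees(r.x[3]));print(f(r.x).reshape(-1,2).round(1).tolist())
y=np.radians(52.4);xh=np.array([np.cos(y),np.sin(y),0])
print("lower",atz("scene",(313.2,240.3),.041),atz("scene",(313.2,240.3),.041-.0064)+.0077*xh,"upper",atz("scene",(312.7,227.1),.0616)-.0245*xh)
for o in ([.4216,.2693,.041],): print("rack seat px",proj("scene",o),proj("top",o),proj("scene",r.x[:3]),proj("top",r.x[:3]))
print("cr seat marks",atz("scene",(313,235),.041),atz("top",(357.1,210.4),.041))
# approach geometry at rack: TCP at seat frame (-65,0,11.5), pre -150
M=seatR(r.x[3])
for d in(-.16,-.068): print("tcp",d,r.x[:3]+M@[d,0,.0115])
for ty in(1,-1):
    Rt=np.c_[np.cross(ty*M[:,2],M[:,0]),ty*M[:,2],M[:,0]];print(ty,R.from_matrix(Rt).as_euler("xyz",degrees=True).round(1))
E
```

```text
[0.42554904 0.26696256 0.04311298 1.20317233] 68.93669644681104
[[-0.5, 1.7], [0.2, -0.8], [-0.1, 0.2], [-0.1, -0.0], [-0.7, 0.6], [1.1, -0.4], [-0.1, -0.6], [-1.5, -0.6], [-0.2, 1.0], [1.2, -0.3]]
lower [ 0.43342958 -0.077471    0.041     ] [ 0.44162744 -0.06736122  0.0346    ] upper [ 0.44054229 -0.06864436  0.0616    ]
rack seat px [[247.1159135  184.49620354]] [[285.2242743  248.51573221]] [[248.35199182 183.90915817]] [[285.32998088 247.22046993]]
cr seat marks [ 0.44685151 -0.06090491  0.041     ] [ 0.45885068 -0.06948756  0.041     ]
tcp -0.16 [0.39175239 0.17920921 0.17307215]
tcp -0.068 [0.41300599 0.2343944  0.10259606]
1 [140.    0.  158.9]
-1 [-140.     0.   -21.1]
```

The rack fit is within about 1 px: seat (0.4255, 0.267, 0.043), heading 68.9°. The cradle seat is about (0.442, -0.068, 0.043), heading 52.4°. I'll plan constant-twist rows to the pre-grasp.

```bash
cat >> h.py <<'E'
from scipy.linalg import logm,expm
RACK=(np.array([.4255,.267,.043]),1.2032);CR=(np.array([.442,-.068,.043]),np.radians(52.4))
def T(p,M):
    A=np.eye(4);A[:3,:3]=M;A[:3,3]=p;return A
def goal(seat,off,ty):
    M=seatR(seat[1]);return T(seat[0]+M@np.array(off),np.c_[np.cross(ty*M[:,2],M[:,0]),ty*M[:,2],M[:,0]])
def plan(Tg,sgn=None,T0=None):
    if T0 is None: p,r=tool();T0=T(p,r.as_matrix())
    D=np.linalg.inv(T0)@Tg;w=R.from_matrix(D[:3,:3]).as_rotvec();a=np.linalg.norm(w)
    if sgn is not None and a>1e-6 and np.sign(w[2])!=sgn: w=w*(a-2*np.pi)/a
    W=np.array([[0,-w[2],w[1]],[w[2],0,-w[0]],[-w[1],w[0],0]]);a=np.linalg.norm(w)
    V=np.eye(3) if a<1e-9 else np.eye(3)+(1-np.cos(a))/a**2*W+(a-np.sin(a))/a**3*W@W
    v=np.linalg.solve(V,D[:3,3]);n=int(np.ceil(max(a/.12,np.linalg.norm(v)/.036,1)))
    X=np.zeros((4,4));X[:3,:3]=W;X[:3,3]=v
    print("n",n,"row",(v/n*100).round(2).tolist(),(w/n).round(4).tolist(),"path",[((T0@expm(X*s))[:3,3]).round(2).tolist() for s in(.25,.5,.75,1)])
E
python3 - <<'E'
from h import *
plan(goal(RACK,[-.17,0,.0115],1))
E
```

```text
n 18 row [2.62, 0.28, 1.57] [-0.0251, 0.0385, -0.1067] path [[0.44, -0.19, 0.3], [0.48, -0.07, 0.26], [0.46, 0.06, 0.22], [0.39, 0.17, 0.18]]
```

```bash

python3 -m pendant '[[[2.62,0.28,1.57,-0.025,0.0385,-0.1067,65],[2.62,0.28,1.57,-0.025,0.0385,-0.1067,65],[2.62,0.28,1.57,-0.025,0.0385,-0.1067,65],[2.62,0.28,1.57,-0.025,0.0385,-0.1067,65],[2.62,0.28,1.57,-0.025,0.0385,-0.1067,65]]]' >/dev/null
python3 -m pendant '[[[2.62,0.28,1.57,-0.025,0.0385,-0.1067,65],[2.62,0.28,1.57,-0.025,0.0385,-0.1067,65],[2.62,0.28,1.57,-0.025,0.0385,-0.1067,65],[2.62,0.28,1.57,-0.025,0.0385,-0.1067,65],[2.62,0.28,1.57,-0.025,0.0385,-0.1067,65]]]'
python3 -m pendant '[[[2.62,0.28,1.57,-0.025,0.0385,-0.1067,65],[2.62,0.28,1.57,-0.025,0.0385,-0.1067,65],[2.62,0.28,1.57,-0.025,0.0385,-0.1067,65],[2.62,0.28,1.57,-0.025,0.0385,-0.1067,65]]]'
python3 - <<'E'
from h import *
print(bot.get_obs()["q"].round(1));plan(goal(RACK,[-.17,0,.0115],1))
E
```

```text
time: 5.12
ee_pos: [0.4917, -0.0194, 0.2374]
tcp_rot: [156.7, -10.9, 112.5]
wrist_force: [0.5, -0.7, 0.2]
opening: 0.0557
time: 5.45
ee_pos: [0.4613, 0.1086, 0.202]
tcp_rot: [146.3, -6.9, 140.6]
wrist_force: [-0.2, 0.7, 0.5]
opening: 0.056
[ -4.7 -24.5 -24.7  74.   30.8  41.1]
n 3 row [3.12, -0.02, 1.13] [-0.0301, 0.0321, -0.1089] path [[0.44, 0.13, 0.2], [0.43, 0.14, 0.19], [0.41, 0.16, 0.19], [0.39, 0.17, 0.18]]
```

```bash

python3 -m pendant '[[[3.12,0,1.13,-0.03,0.032,-0.109,65],[3.12,0,1.13,-0.03,0.032,-0.109,65],[3.12,0,1.13,-0.03,0.032,-0.109,65],[0,0,0,0,0,0,65]]]'
python3 - <<'E'
from h import *
print(bot.get_obs()["q"].round(1));plan(goal(RACK,[-.17,0,.0115],1))
cv2.imwrite("pics/s3.png",cv2.resize(bot.camera("scene")[110:230,190:350,::-1],(640,480),interpolation=4))
b=bot.camera("top");cv2.imwrite("pics/t4f.png",b[:,:,::-1])
E
```

```text
time: 5.78
ee_pos: [0.3833, 0.1893, 0.1771]
tcp_rot: [139.8, 0.0, 161.0]
wrist_force: [-0.1, 0.6, -0.6]
opening: 0.0556
[  2.7 -34.6 -35.7  71.6  36.8  27.5]
n 1 row [-1.12, -0.76, -1.1] [0.0034, -0.0229, 0.028] path [[0.38, 0.19, 0.18], [0.39, 0.18, 0.18], [0.39, 0.18, 0.18], [0.39, 0.17, 0.18]]
```

View pics/s3.png

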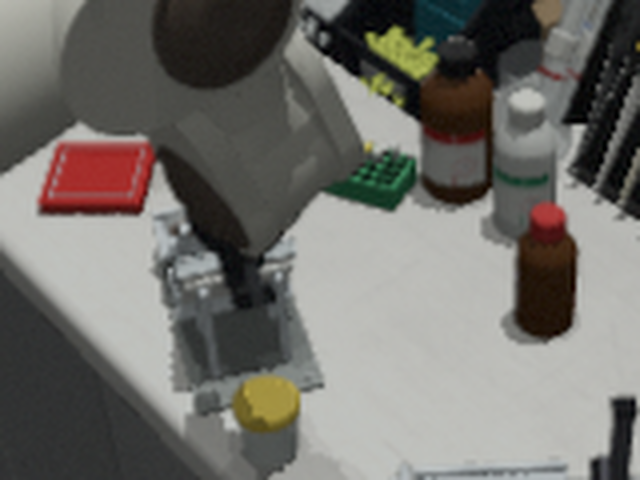

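```bash

python3 -m pendant '[[[-1.12,-0.76,-1.1,0.0034,-0.023,0.028,65],[0,0,0,0,0,0,65]]]'
python3 - <<'E'
from h import *
plan(goal(RACK,[-.17,0,.0115],1));plan(goal(RACK,[-.061,0,.0115],1))
E
```

```text
time: 6.05
ee_pos: [0.3934, 0.1729, 0.1837]
tcp_rot: [140.1, 0.1, 158.6]
wrist_force: [0.2, -0.3, 0.6]
opening: 0.0558
n 1 row [0.38, -0.28, 0.16] [-0.0013, 0.0051, -0.004] path [[0.39, 0.17, 0.18], [0.39, 0.17, 0.18], [0.39, 0.17, 0.18], [0.39, 0.17, 0.18]]
n 4 row [0.1, -0.07, 2.77] [-0.0003, 0.0013, -0.001] path [[0.4, 0.19, 0.16], [0.4, 0.21, 0.14], [0.41, 0.22, 0.12], [0.41, 0.24, 0.1]]
```

```bash

python3 -m pendant '[[[0.2,-0.2,2.2,0,0.003,-0.003,65],[0.1,-0.05,2.2,0,0,0,65],[0.05,0,2.2,0,0,0,65],[0,0,2.2,0,0,0,65],[0,0,1.6,0,0,0,65]]]' 60
python3 -m pendant '[[[0,0,0,0,0,0,65]]]'
python3 - <<'E'
from h import *
plan(goal(RACK,[-.061,0,.0115],1))
M=seatR(RACK[1]);print(((tool()[0]-RACK[0])@M).round(4))
E
```

```text
time: 6.47
ee_pos: [0.4203, 0.2369, 0.1059]
tcp_rot: [139.9, 0.4, 158.5]
wrist_force: [-0.0, -1.0, 0.1]
opening: 0.0555
time: 6.55
ee_pos: [0.4197, 0.2382, 0.1034]
tcp_rot: [140.0, 0.2, 158.6]
wrist_force: [-1.0, -0.1, -0.3]
opening: 0.0554
n 1 row [0.5, -0.51, 0.39] [-0.0001, 0.0068, -0.0029] path [[0.42, 0.24, 0.1], [0.42, 0.24, 0.1], [0.42, 0.24, 0.1], [0.41, 0.24, 0.1]]
[-0.0649 -0.005   0.0166]
```

```bash

python3 -m pendant '[[[0.5,-0.5,0.35,0,0.007,-0.003,65],[0,0,0,0,0,0,40]]]' 40
python3 -m pendant '[[[0,0,0,0,0,0,20],[0,0,0,0,0,0,20],[0,0,0,0,0,0,0],[0,0,0,0,0,0,0]]]' 40
python3 - <<'E'
from h import *
M=seatR(RACK[1]);print(((tool()[0]-RACK[0])@M).round(4), bot.get_obs()["torque"].round(2))
E
```

```text
time: 6.72
ee_pos: [0.414, 0.2392, 0.0972]
tcp_rot: [140.1, -0.1, 159.1]
wrist_force: [-0.4, -0.1, -0.2]
opening: 0.0446
time: 7.05
ee_pos: [0.4159, 0.2397, 0.1026]
tcp_rot: [139.7, 0.1, 159.1]
wrist_force: [-0.4, -0.6, -1.4]
opening: 0.022
[-0.0642 -0.0008  0.0162] [-0.83  0.34  0.02]
```

```bash

python3 -m pendant '[[[0,0,0,0,0,0,0],[0,0.2,-0.5,0,0,0,0],[0,0.2,-1,0,0,0,0],[0,0.2,-1.5,0,0,0,0],[0,0.2,-2,0,0,0,0]]]' 60
python3 -m pendant '[[[0,0.2,-2.5,0,0,0,0],[0,0.2,-2.5,0,0,0,0],[0,0,-2.5,0,0,0,0],[0,0,-2.5,0,0,0,0],[0,0,0,0,0,0,0]]]' 60
python3 - <<'E'
from h import *
o=bot.get_obs();print(o["q"].round(1),o["torque"].round(2))
b=np.hstack([cv2.resize(bot.camera(c)[s],(400,400),interpolation=4) for c,s in(("scene",np.s_[130:230,200:300]),("top",np.s_[180:280,240:340]))])
cv2.imwrite("pics/l1.png",b[:,:,::-1])
E
```

```text
time: 7.47
ee_pos: [0.4042, 0.2134, 0.1437]
tcp_rot: [140.0, -0.2, 159.1]
wrist_force: [-0.1, -0.5, -2.3]
opening: 0.0219
time: 7.88
ee_pos: [0.3801, 0.1519, 0.2304]
tcp_rot: [140.0, -0.1, 159.0]
wrist_force: [0.5, 0.0, -1.6]
opening: 0.022
[ -3.5 -33.8 -29.   80.7  37.8  22.4] [-0.81  0.26  0.08]
```

View pics/l1.png

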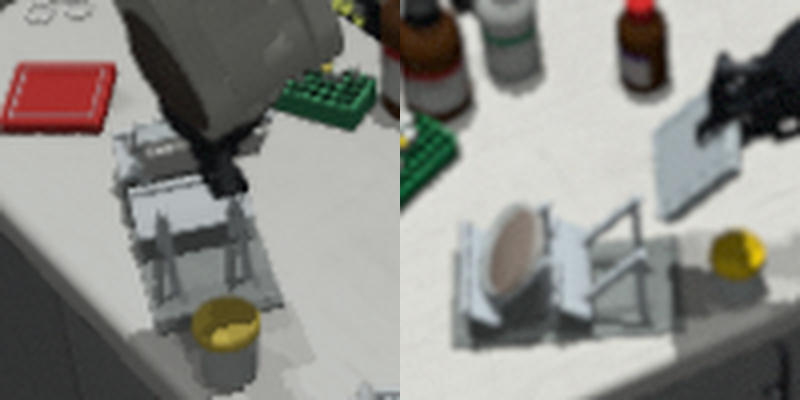

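The views show the dish closed and held by its upper edge, with the empty slot behind it. Next is the flip, together with the transfer to a hover over the cradle.

```bash
python3 - <<'E'
from h import *
plan(goal(CR,[-.215,0.0,.02],-1),-1)
p,r=tool();plan(T(p+[0.03,-.06,.06],r.as_matrix()))
E
```

```text
n 25 row [1.36, -0.85, -0.59] [0.0111, -0.0001, -0.1164] path [[0.29, 0.1, 0.21], [0.26, -0.0, 0.18], [0.3, -0.1, 0.18], [0.37, -0.17, 0.22]]
n 3 row [-1.64, 0.13, -2.51] [-0.0, -0.0, 0.0] path [[0.39, 0.14, 0.24], [0.4, 0.12, 0.26], [0.4, 0.11, 0.27], [0.41, 0.09, 0.29]]
```

```bash

python3 -m pendant '[[[0,0,-0.3,0,0,-0.06,0],[0,0,-0.3,0,0,-0.12,0],[0,0,-0.3,0,0,-0.12,0],[0,0,-0.3,0,0,-0.12,0],[0,0,-0.3,0,0,-0.12,0]]]' 60 >/dev/null
python3 -m pendant '[[[0,0,-0.3,0,0,-0.12,0],[0,0,-0.3,0,0,-0.12,0],[0,0,-0.3,0,0,-0.12,0],[0,0,-0.3,0,0,-0.12,0],[0,0,-0.3,0,0,-0.12,0]]]'
python3 -m pendant '[[[0,0,0,0,0,-0.12,0],[0,0,0,0,0,-0.12,0],[0,0,0,0,0,-0.12,0],[0,0,0,0,0,-0.12,0],[0,0,0,0,0,-0.12,0]]]' >/dev/null
python3 -m pendant '[[[0,0,0,0,0,-0.12,0],[0,0,0,0,0,-0.12,0],[0,0,0,0,0,-0.12,0],[0,0,0,0,0,-0.12,0],[0,0,0,0,0,-0.12,0]]]'
python3 -m pendant '[[[0,0,0,0,0,-0.12,0],[0,0,0,0,0,-0.12,0],[0,0,0,0,0,-0.12,0],[0,0,0,0,0,0,0]]]'
python3 - <<'E'
from h import *
print(bot.get_obs()["q"].round(1));plan(goal(CR,[-.215,0.0,.02],-1))
E
```

```text
time: 8.82
ee_pos: [0.3704, 0.1387, 0.2356]
tcp_rot: [161.5, 35.5, -139.2]
wrist_force: [0.3, -0.4, -2.1]
opening: 0.0221
time: 9.65
ee_pos: [0.3671, 0.1438, 0.2199]
tcp_rot: [-149.6, 25.7, -54.2]
wrist_force: [0.1, -0.4, -2.4]
opening: 0.0216
time: 9.98
ee_pos: [0.3656, 0.146, 0.2135]
tcp_rot: [-143.4, 13.8, -34.7]
wrist_force: [0.1, 0.4, -1.9]
opening: 0.0223
[  -4.5  -32.6  -29.5   83.2   37.7 -141.9]
n 9 row [2.03, 1.99, -1.98] [0.0072, 0.0244, -0.0122] path [[0.37, 0.07, 0.21], [0.37, -0.01, 0.21], [0.37, -0.09, 0.22], [0.37, -0.17, 0.22]]
```

```bash

python3 -m pendant '[[[2.03,1.99,-1.98,0.007,0.024,-0.012,0],[2.03,1.99,-1.98,0.007,0.024,-0.012,0],[2.03,1.99,-1.98,0.007,0.024,-0.012,0],[2.03,1.99,-1.98,0.007,0.024,-0.012,0],[2.03,1.99,-1.98,0.007,0.024,-0.012,0]]]'
python3 -m pendant '[[[2.03,1.99,-1.98,0.007,0.024,-0.012,0],[2.03,1.99,-1.98,0.007,0.024,-0.012,0],[2.03,1.99,-1.98,0.007,0.024,-0.012,0],[0,0,0,0,0,0,0]]]'
python3 - <<'E'
from h import *
print(bot.get_obs()["q"].round(1));plan(goal(CR,[-.215,0.0,.02],-1))
E
```

```text
time: 10.4
ee_pos: [0.3671, -0.024, 0.2078]
tcp_rot: [-141.7, 6.8, -36.0]
wrist_force: [1.0, -0.8, -2.3]
opening: 0.0219
time: 10.73
ee_pos: [0.3914, -0.1046, 0.2064]
tcp_rot: [-142.4, 3.2, -41.0]
wrist_force: [0.4, -0.3, -2.5]
opening: 0.0219
[ -40.4  -18.9  -20.8   90.8   37.7 -179.3]
n 2 row [0.96, 1.97, -2.53] [0.0197, 0.0034, -0.0403] path [[0.39, -0.12, 0.21], [0.38, -0.13, 0.21], [0.37, -0.15, 0.22], [0.37, -0.17, 0.22]]
```

J6 is about to reach -180 at the up-slope hover. Coming in along the rails' normal moves J1 forward. With a 4° in-plane yaw as well, J6 should stay around -177 at the seat, so I'll replan that way.

```bash
cat >> h.py <<'E'
def goalp(seat,off,ty,phi):
    G=goal(seat,off,ty);M=seatR(seat[1]);G[:3,:3]=R.from_rotvec(np.radians(phi)*M[:,2]).as_matrix()@G[:3,:3];return G
def sc():
    p,r=tool();M=seatR(CR[1]);o=bot.get_obs();print("seat xyz mm",((p-CR[0])@M*1e3).round(1),"z_tool",(M.T@r.as_matrix()[:,2]).round(3),"y_tool",(M.T@r.as_matrix()[:,1]).round(3),"q",o["q"].round(1),"F",o["wrist_force"].round(1))
E
python3 - <<'E'
from h import *
sc();plan(goalp(CR,[-.075,.005,.105],-1,-4))
E
```

```text
seat xyz mm [-163.7   17.8   59.1] z_tool [ 0.999  0.008 -0.039] y_tool [-0.04   0.08  -0.996] q [ -40.4  -18.9  -20.8   90.8   37.7 -179.3] F [ 0.4 -0.3 -2.5]
n 3 row [0.27, -1.6, 2.94] [0.0141, 0.0255, -0.0264] path [[0.41, -0.09, 0.2], [0.42, -0.07, 0.19], [0.44, -0.06, 0.18], [0.46, -0.04, 0.17]]
```

```bash

python3 -m pendant '[[[0.27,-1.6,2.5,0.01,0.02,0,0],[0.27,-1.6,2.5,0.014,0.0255,-0.01,0],[0.27,-1.6,2.5,0.014,0.0255,-0.03,0],[0,0,0,0,0,0,0]]]'
python3 - <<'E'
from h import *
sc();plan(goalp(CR,[-.075,.005,.105],-1,-4))
E
```

```text
time: 11.07
ee_pos: [0.455, -0.0456, 0.1717]
tcp_rot: [-140.2, -0.6, -42.9]
wrist_force: [-0.4, 0.5, -2.8]
opening: 0.0221
seat xyz mm [-82.1   3.4 102.4] z_tool [ 0.998 -0.067 -0.006] y_tool [-0.002  0.064 -0.998] q [ -28.4  -24.9  -29.9   72.6   38.2 -161.4] F [-0.4  0.5 -2.8]
n 1 row [-0.22, -0.25, 0.69] [0.0059, 0.0028, -0.0637] path [[0.46, -0.04, 0.17], [0.46, -0.04, 0.17], [0.46, -0.04, 0.17], [0.46, -0.04, 0.17]]
```

```bash

python3 -m pendant '[[[-0.2,-0.2,0.6,0.006,0.003,-0.063,0],[0,0,0,0,0,0,0]]]'
python3 - <<'E'
from h import *
sc()
M=seatR(CR[1]);p,r=tool();rm=r.as_matrix();ims=[]
for c,(v0,v1,u0,u1) in (("scene",(180,280,270,370)),("top",(150,250,310,410))):
    im=cv2.resize(bot.camera(c)[v0:v1,u0:u1,::-1],(400,400),interpolation=4).copy()
    def pl(P,col): 
        cv2.polylines(im,[((proj(c,P)-[u0,v0])*4).round().astype(np.int32)],True,col,1)
    W=lambda L:np.array(L)/1e3@M.T+CR[0]
    pl(W([(-91,-32,0),(0,-32,0),(0,32,0),(-91,32,0)]),(0,0,255))
    pl(W([(-80,62,0),(-80,62,34),(-14,62,34),(-14,62,0)]),(0,160,0))
    pl(W([(0,-60,0),(0,60,0),(0,60,32),(0,-60,32)]),(255,0,0))
    D=lambda L:np.array(L)/1e3@rm.T+p
    pl(D([(-50.5,11.5,-37),(50.5,11.5,-37),(50.5,11.5,64),(-50.5,11.5,64)]),(0,200,255))
    ims.append(im)
cv2.imwrite("pics/h1.png",np.hstack(ims))
E
```

```text
time: 11.23
ee_pos: [0.4563, -0.0368, 0.1658]
tcp_rot: [-140.0, -2.7, -40.2]
wrist_force: [-0.8, -0.1, -2.8]
opening: 0.0218
seat xyz mm [-72.6   7.7 104.5] z_tool [ 0.998 -0.065 -0.   ] y_tool [-0.     0.004 -1.   ] q [ -27.3  -25.5  -31.1   71.3   38.3 -163.5] F [-0.8 -0.1 -2.8]
```

View pics/h1.png

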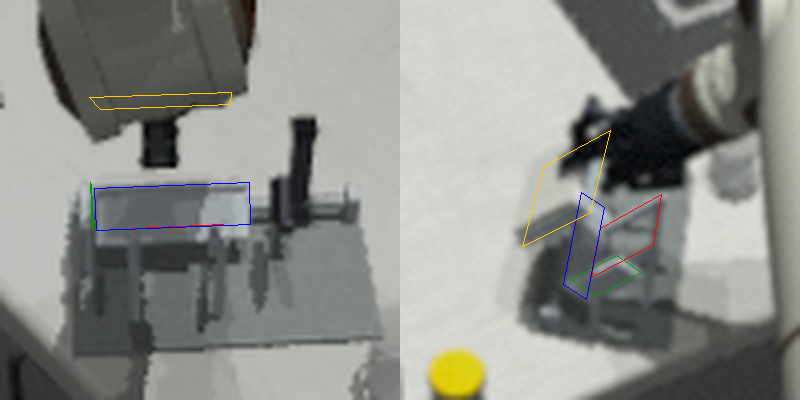

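The top view shows the held dish matching its projected outline, flipped and above the slot. In the scene view the ledge and fixed-jaw overlay agree within a few mm. I'll descend along the rails' normal with force checks.

```bash

python3 -m pendant '[[[0.55,1.8,0,0,0,0,0],[0,1.8,0,0,0,0,0],[0,1.5,0,0,0,0,0],[0,1,0,0,0,0,0],[0,0,0,0,0,0,0]]]'
python3 - <<'E'
from h import *
sc();plan(goalp(CR,[-.072,.002,.025],-1,-4))
E
```

```text
time: 11.75
ee_pos: [0.4307, -0.0809, 0.1284]
tcp_rot: [-140.0, -2.1, -41.0]
wrist_force: [0.3, 0.2, -1.9]
opening: 0.0222
seat xyz mm [-76.4   1.1  41.7] z_tool [ 0.998 -0.067 -0.001] y_tool [ 0.     0.021 -1.   ] q [ -35.1  -22.8  -33.1   72.6   39.6 -172.4] F [ 0.3  0.2 -1.9]
n 1 row [-0.11, 1.68, 0.44] [0.0013, 0.0032, -0.0209] path [[0.43, -0.08, 0.12], [0.43, -0.08, 0.12], [0.43, -0.09, 0.12], [0.42, -0.09, 0.11]]
```

```bash

python3 -m pendant '[[[0,1.0,0.3,0,0.003,-0.01,0],[0,0.6,0,0,0,-0.005,0],[0,0,0,0,0,0,0]]]'
python3 -m pendant '[[[0,0.5,0,0,0,0,0],[0,0.3,0,0,0,0,0],[0,0,0,0,0,0,0]]]'
python3 - <<'E'
from h import *
sc()
E
```

```text
time: 12.0
ee_pos: [0.4245, -0.0908, 0.1167]
tcp_rot: [-140.0, -2.7, -40.8]
wrist_force: [-1.0, 0.0, -2.3]
opening: 0.0218
time: 12.25
ee_pos: [0.4211, -0.0961, 0.1126]
tcp_rot: [-140.0, -2.6, -40.9]
wrist_force: [-0.1, -0.2, -2.4]
opening: 0.0221
seat xyz mm [-75.9  -0.6  17.9] z_tool [ 0.997 -0.072 -0.001] y_tool [-0.     0.015 -1.   ] q [ -37.9  -21.8  -34.1   72.5   39.8 -176. ] F [-0.1 -0.2 -2.4]
```

```bash

python3 -m pendant '[[[0,0.3,0.1,0,0,0.003,0],[0,0.0,0,0,0,0,0]]]'
python3 -m pendant '[[[0,0.3,0.1,0,0,0,0],[0,0.0,0,0,0,0,0]]]'
python3 -m pendant '[[[0,0.2,0.1,0,0,0,0],[0,0.0,0,0,0,0,0]]]'
python3 - <<'E'
from h import *
sc()
E
```

```text
time: 12.42
ee_pos: [0.4206, -0.0976, 0.1107]
tcp_rot: [-139.9, -2.6, -41.1]
wrist_force: [-0.7, 0.6, -2.1]
opening: 0.0219
time: 12.58
ee_pos: [0.4208, -0.0981, 0.1102]
tcp_rot: [-139.6, -2.7, -41.0]
wrist_force: [-0.2, 0.5, -2.8]
opening: 0.0222
time: 12.75
ee_pos: [0.4211, -0.0983, 0.1096]
tcp_rot: [-139.4, -2.8, -40.9]
wrist_force: [0.6, 0.8, -1.8]
opening: 0.0221
seat xyz mm [-74.6  -2.   14.6] z_tool [ 0.997 -0.075  0.008] y_tool [ 0.009  0.012 -1.   ] q [ -38.4  -21.5  -34.5   72.1   40.4 -176.7] F [ 0.6  0.8 -1.8]
```

```bash

python3 -m pendant '[[[0,0,0.4,0,0,0,0],[0,0.0,0,0,0,0,0]]]'
python3 -m pendant '[[[0,0,0.4,0,0,0,0],[0,0.0,0,0,0,0,0]]]'
python3 - <<'E'
from h import *
sc()
E
python3 -m pendant '[[[0,0,0.4,0,0,0,0],[0,0.0,0,0,0,0,0]]]'
python3 - <<'E'
from h import *
sc()
E
```

```text
time: 12.92
ee_pos: [0.4232, -0.0966, 0.1063]
tcp_rot: [-139.5, -2.9, -40.9]
wrist_force: [2.3, 2.5, -1.8]
opening: 0.0222
time: 13.08
ee_pos: [0.4256, -0.0952, 0.1034]
tcp_rot: [-139.5, -2.9, -41.0]
wrist_force: [-3.4, -2.0, 4.0]
opening: 0.022
seat xyz mm [-66.6  -3.6  14.7] z_tool [ 0.997 -0.077  0.007] y_tool [ 0.008  0.012 -1.   ] q [ -37.6  -21.5  -35.2   70.5   40.2 -175.5] F [-3.4 -2.   4. ]
time: 13.25
ee_pos: [0.4293, -0.0961, 0.1026]
tcp_rot: [-139.6, -3.4, -41.1]
wrist_force: [-1.5, 0.5, -2.2]
opening: 0.0219
seat xyz mm [-64.9  -7.1  15.3] z_tool [ 0.996 -0.085  0.004] y_tool [ 0.005  0.009 -1.   ] q [ -37.2  -21.6  -35.3   69.6   40.  -174.9] F [-1.5  0.5 -2.2]
```

```bash

python3 -m pendant '[[[-0.4,0,0,0,-0.045,0,0],[0,0.0,0,0,0,0,0]]]'
python3 - <<'E'
from h import *
sc()
E
python3 -m pendant '[[[0,0,0,0,0,0,32],[0,0,0,0,0,0,40],[0,0,0,0,0,0,48],[0,0,0,0,0,0,48]]]'
python3 - <<'E'
from h import *
sc()
ims=[cv2.resize(bot.camera(c)[v0:v0+100,u0:u0+100,::-1],(400,400),interpolation=4) for c,v0,u0 in(("scene",180,270),("top",150,310))]
cv2.imwrite("pics/r1.png",np.hstack(ims))
E
```

```text
time: 13.42
ee_pos: [0.426, -0.0937, 0.1018]
tcp_rot: [-139.8, -1.4, -39.5]
wrist_force: [-0.1, -0.2, -2.7]
opening: 0.022
seat xyz mm [-64.4  -3.   14.7] z_tool [ 0.999 -0.04   0.002] y_tool [ 0.003  0.009 -1.   ] q [ -37.3  -18.9  -33.3   72.4   40.1 -177.2] F [-0.1 -0.2 -2.7]
time: 13.75
ee_pos: [0.4262, -0.0937, 0.1006]
tcp_rot: [-139.9, -1.4, -39.6]
wrist_force: [-0.2, 0.1, 0.2]
opening: 0.0411
seat xyz mm [-63.4  -3.1  14.1] z_tool [ 0.999 -0.041  0.002] y_tool [ 0.002  0.011 -1.   ] q [ -37.2  -19.   -33.5   72.1   40.  -176.9] F [-0.2  0.1  0.2]
```

View pics/r1.png

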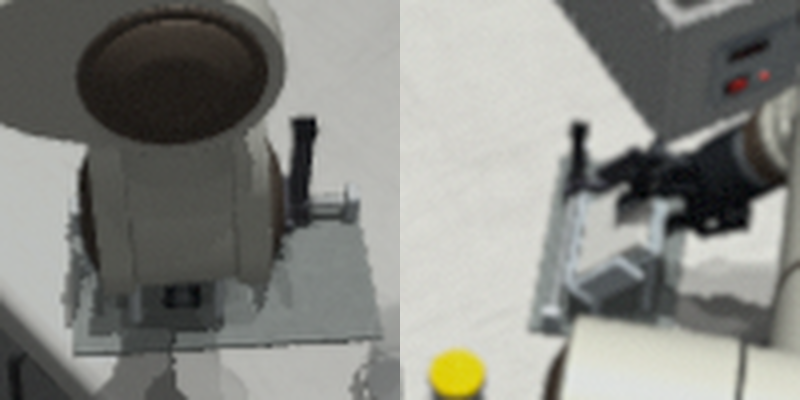

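The dish is released, with its base up between the rails and jaws; the gripper still straddles its upper edge. I'll back out along the tool axis and ease J6 off its limit as I go.

```bash

python3 -m pendant '[[[0,0,-0.8,0,0,0.012,52],[0,0,-1.2,0,0,0.02,52],[0,0,-1.5,0,0,0.025,52],[0,0,-2,0,0,0.035,52],[0,0,-2.5,0,0,0.045,52]]]'
python3 - <<'E'
from h import *
sc()
E
python3 -m pendant '[[[0,0,-3,0,0,0.06,52],[0,0,-3,0,0,0.06,52],[0,0,-2,0,0,0.05,52],[0,0,0,0,0,0,30]]]'
python3 - <<'E'
from h import *
sc()
for t in ["dish_base","dish_lid","jaw_post"]:
    for c in("scene","top"):
        if t=="dish_base": bot.camera(c)
        print(t,c,[(np.round(m["uv"],1).tolist(),round(m["confidence"],2)) for m in bot.mark_of(c,t)][:2])
E
```

```text
time: 14.27
ee_pos: [0.3894, -0.1312, 0.1626]
tcp_rot: [-140.0, 4.1, -45.6]
wrist_force: [-0.2, -0.5, -0.1]
opening: 0.0445
seat xyz mm [-144.4    3.1   13.9] z_tool [ 0.999 -0.036  0.002] y_tool [ 0.008  0.152 -0.988] q [ -45.1  -17.8  -25.7   85.7   40.  -179.3] F [-0.2 -0.5 -0.1]
time: 14.6
ee_pos: [0.3525, -0.1738, 0.2318]
tcp_rot: [-141.0, 10.4, -53.9]
wrist_force: [0.2, -0.9, -0.2]
opening: 0.0335
seat xyz mm [-233.5    6.3   15.3] z_tool [ 0.999 -0.041  0.002] y_tool [ 0.015  0.327 -0.945] q [ -53.4  -14.6  -15.8   98.9   39.1 -179.5] F [ 0.2 -0.9 -0.2]
dish_base scene []
dish_base top [([361.0, 207.1], 0.64)]
dish_lid scene []
dish_lid top [([220.5, 280.1], 0.63), ([363.6, 205.0], 0.46)]
jaw_post scene []
jaw_post top [([352.9, 184.6], 0.49), ([283.1, 247.9], 0.25)]
```

```bash
python3 - <<'E'
from h import *
M=seatR(CR[1]);y=CR[1];xh=np.array([np.cos(y),np.sin(y),0]);yh=np.array([-np.sin(y),np.cos(y),0])
g=lambda p:(np.array([(p-CR[0])@xh,(p-CR[0])@yh])*1e3).round(1)
for n,p in dict(post=np.array([.5445,-.1,.114]),cornT=atz("top",(376,185.2)),cornT1=atz("top",(190+490/2.6,130+140/2.6)),cornS=atz("scene",(180+500/2.6,120+310/2.4)),now=tool()[0],beaker=np.array([.481,-.257,0])).items(): print(n,p.round(3),g(p))
# box height: top of vertical edge in scene s1 (520,215)
c=atz("scene",(180+500/2.6,120+310/2.4))
for h in(.1,.15,.2,.25): print(h,(proj("scene",c+[0,0,h])[0]-[180,120])*[2.6,2.4])
# tip goal: post start -50mm yh, vertical tool, tool y along xh
p0=np.array([.5445,-.1,.075])
for s in(1,-1):
  G=T(p0-.05*yh,np.c_[np.cross(s*xh,[0,0,-1]),s*xh,[0,0,-1]]);print(s,R.from_matrix(G[:3,:3]).as_euler("xyz",degrees=True).round(1))
  plan(T(G[:3,3]+[0,0,.13],G[:3,:3]))
E
```

```text
post [ 0.544 -0.1    0.114] [  37.2 -100.7]
cornT [ 0.57  -0.229  0.   ] [ -49.  -199.5]
cornT1 [ 0.572 -0.242  0.   ] [ -58.7 -209.3]
cornS [ 0.574 -0.2    0.   ] [ -24.1 -185.3]
now [ 0.353 -0.171  0.228] [-135.8    7.7]
beaker [ 0.481 -0.257  0.   ] [-125.9 -146.2]
0.1 [509.77709573 259.28552171]
0.15 [515.1198427 231.5723201]
0.2 [520.80409906 202.08768544]
0.25 [526.86368988 170.65616472]
1 [180.    0.  142.4]
n 24 row [-1.05, -0.63, 0.61] [0.0048, 0.0406, 0.1101] path [[0.38, -0.1, 0.24], [0.46, -0.06, 0.24], [0.53, -0.07, 0.23], [0.58, -0.13, 0.2]]
-1 [180.    0.  -37.6]
n 7 row [1.87, -2.62, 1.14] [-0.1001, 0.0117, -0.047] path [[0.41, -0.17, 0.23], [0.47, -0.16, 0.23], [0.53, -0.15, 0.22], [0.58, -0.13, 0.2]]
```

```bash
python3 - <<'E'
from h import *
y=CR[1];xh=np.array([np.cos(y),np.sin(y),0]);yh=np.array([-np.sin(y),np.cos(y),0])
print("box edge far", [(round(float((q-CR[0])@xh),3),round(float((q-CR[0])@yh),3)) for q in (atz("top",(360.5,165)),atz("top",(368,175)))])
p0=np.array([.5445,-.1,.075]);M=np.c_[-yh,-xh,[0,0,-1]]
plan(T(p0-.031*yh+[0,0,.125],M))
E
```

```text
box edge far [(0.035, -0.306), (-0.006, -0.252)]
n 7 row [1.6, -2.55, 1.21] [-0.1001, 0.0117, -0.047] path [[0.41, -0.16, 0.23], [0.46, -0.15, 0.23], [0.52, -0.14, 0.22], [0.57, -0.12, 0.2]]
```

```bash

python3 -m pendant '[[[1.6,-2.55,1.0,-0.1,0.012,0,0],[1.6,-2.55,1.0,-0.1,0.012,0,0],[1.6,-2.55,1.0,-0.1,0.012,-0.04,0],[1.6,-2.55,1.0,-0.1,0.012,-0.06,0],[0,0,0,0,0,0,0]]]'
python3 - <<'E'
from h import *
y=CR[1];xh=np.array([np.cos(y),np.sin(y),0]);yh=np.array([-np.sin(y),np.cos(y),0])
p0=np.array([.5445,-.1,.075]);M=np.c_[-yh,-xh,[0,0,-1]];print(bot.get_obs()["q"].round(1))
plan(T(p0-.031*yh+[0,0,.125],M))
E
```

```text
time: 15.42
ee_pos: [0.4826, -0.1636, 0.2308]
tcp_rot: [-164.3, 5.7, -50.0]
wrist_force: [-0.3, -0.9, 0.2]
opening: -0.0003
[ -28.    -2.5    1.1   92.8   16.7 -157. ]
n 4 row [0.81, -2.19, 1.05] [-0.0709, 0.0174, -0.0573] path [[0.51, -0.15, 0.23], [0.53, -0.14, 0.22], [0.55, -0.13, 0.21], [0.57, -0.12, 0.2]]
```

```bash

python3 -m pendant '[[[0.8,-2.2,1.05,-0.07,0.017,-0.057,0],[0.8,-2.2,1.05,-0.07,0.017,-0.057,0],[0.8,-2.2,1.05,-0.07,0.017,-0.057,0],[0.4,-1.2,0.5,-0.04,0.01,-0.03,0],[0,0,0,0,0,0,0]]]'
python3 - <<'E'
from h import *
y=CR[1];xh=np.array([np.cos(y),np.sin(y),0]);yh=np.array([-np.sin(y),np.cos(y),0])
p0=np.array([.5445,-.1,.075]);M=np.c_[-yh,-xh,[0,0,-1]];print(bot.get_obs()["q"].round(1))
plan(T(p0-.031*yh+[0,0,.125],M))
ims=[]
for c in("scene","top"):
    im=bot.camera(c)[:,:,::-1].copy();print(c,[(np.round(m["uv"],1).tolist(),round(m["confidence"],2)) for m in bot.mark_of(c,"jaw_post")][:2],proj(c,[.5445,-.1,.114]))
    u,v=(270,160) if c=="scene" else (315,140)
    ims.append(cv2.resize(im[v:v+110,u:u+100],(400,440),interpolation=4))
cv2.imwrite("pics/p1.png",np.hstack(ims))
E
```

```text
time: 15.83
ee_pos: [0.567, -0.1189, 0.2034]
tcp_rot: [-178.8, 0.4, -38.2]
wrist_force: [0.5, -0.7, -0.4]
opening: 0.0
[ -12.5    8.4   10.7   92.2    1.2 -154.2]
n 1 row [0.16, -0.13, 0.34] [-0.0208, 0.0068, -0.0111] path [[0.57, -0.12, 0.2], [0.57, -0.12, 0.2], [0.57, -0.12, 0.2], [0.57, -0.12, 0.2]]
scene [([276.8, 149.9], 0.71)] [[345.72148368 210.95622594]]
top [([356.0, 184.2], 0.63), ([283.7, 248.1], 0.39)] [[354.33069697 182.1602664 ]]
```

View pics/p1.png

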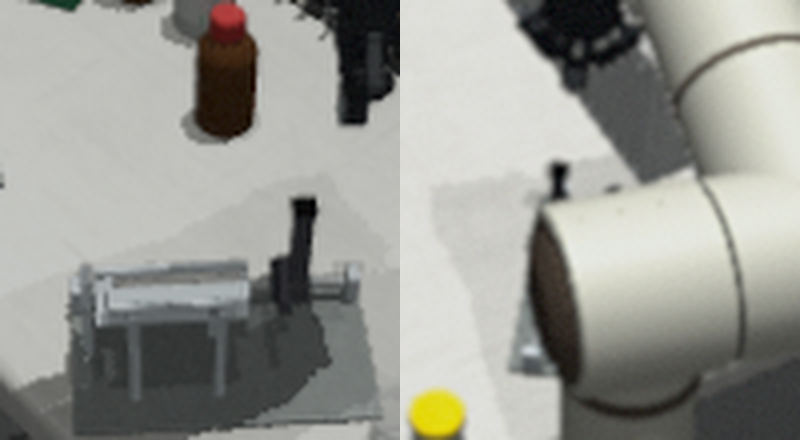

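The dish lies level across the rails between the jaws, with its top edge at scene crop (97–248, 265). The finger is outside the post, so I'll descend beside it and push.

```bash

python3 -m pendant '[[[0.45,-0.13,2,-0.02,0.007,-0.011,0],[0,0,3,0,0,0,0],[0,0,3,0,0,0,0],[0,0,2.5,0,0,0,0],[0,0,1,0,0,0,0]]]'
python3 -m pendant '[[[0,0,0,0,0,0,0]]]'
cat >> h.py <<'E'
def pc():
    y=CR[1];xh=np.array([np.cos(y),np.sin(y),0]);yh=np.array([-np.sin(y),np.cos(y),0]);p,r=tool();o=bot.get_obs()
    F=o["wrist_force"];print("xh,yh,z mm",round((p-CR[0])@xh*1e3,1),round((p-CR[0])@yh*1e3,1),round(p[2]*1e3,1),"F xh,yh,z",(F@xh).round(1),(F@yh).round(1),F[2].round(1))
E
python3 -c "
from h import *
pc()"
```

```text
time: 16.45
ee_pos: [0.5688, -0.1293, 0.0948]
tcp_rot: [-179.3, -0.7, -38.6]
wrist_force: [-1.0, -1.7, -0.4]
opening: -0.0
time: 16.53
ee_pos: [0.5671, -0.1301, 0.0932]
tcp_rot: [-179.3, -0.6, -38.8]
wrist_force: [-0.3, -0.4, 1.4]
opening: 0.0001
xh,yh,z mm 27.1 -137.0 93.2 F xh,yh,z -0.5 -0.0 1.4
```

```bash

python3 -m pendant '[[[0,-1.0,1.5,0,0,0,0],[-0.8,0,0,0,0,0,0],[-0.8,0,0,0,0,0,0],[0,0,0,0,0,0,0]]]'
python3 -c "
from h import *
pc()"
python3 -m pendant '[[[-0.8,0,0,0,0,0,0],[-0.8,0,0,0,0,0,0],[-0.5,0,0,0,0,0,0]]]'
python3 -c "
from h import *
pc()"
```

```text
time: 16.87
ee_pos: [0.56, -0.1146, 0.0838]
tcp_rot: [-179.2, -0.8, -39.1]
wrist_force: [-0.5, -0.1, -0.3]
opening: 0.0004
xh,yh,z mm 35.1 -121.9 83.8 F xh,yh,z -0.4 0.3 -0.3
time: 17.12
ee_pos: [0.5438, -0.1017, 0.0875]
tcp_rot: [-179.0, -1.1, -39.2]
wrist_force: [0.1, -1.0, -1.3]
opening: -0.0001
xh,yh,z mm 35.4 -101.2 87.5 F xh,yh,z -0.8 -0.7 -1.3
```

```bash

python3 -m pendant '[[[-0.5,0,0.3,0,0,0,0],[-0.5,0,0.3,0,0,0,0],[0,0,0,0,0,0,0]]]'
python3 -c "
from h import *
pc()"
python3 -m pendant '[[[-0.4,0,0.1,0,0,0,0],[0,0,0,0,0,0,0]]]'
python3 -c "
from h import *
pc()"
python3 -m pendant '[[[-0.3,0,0.1,0,0,0,0],[0,0,0,0,0,0,0]]]'
python3 -c "
from h import *
pc()"
```

```text
time: 17.37
ee_pos: [0.5364, -0.095, 0.084]
tcp_rot: [-178.9, -1.5, -39.2]
wrist_force: [0.5, -0.6, -0.3]
opening: -0.0001
xh,yh,z mm 36.3 -91.3 84.0 F xh,yh,z -0.1 -0.7 -0.3
time: 17.53
ee_pos: [0.5342, -0.093, 0.0836]
tcp_rot: [-178.9, -1.7, -39.2]
wrist_force: [2.4, -2.9, -0.3]
opening: -0.0002
xh,yh,z mm 36.5 -88.3 83.6 F xh,yh,z -0.8 -3.7 -0.3
time: 17.7
ee_pos: [0.5346, -0.0933, 0.0838]
tcp_rot: [-178.9, -2.2, -39.2]
wrist_force: [-0.1, 0.5, 0.6]
opening: 0.0001
xh,yh,z mm 36.5 -88.8 83.8 F xh,yh,z 0.4 0.3 0.6
```

```bash

for k in 1; do python3 -m pendant '[[[-0.6,0,0.1,0,0,0,0]]]'
python3 -c "
from h import *
pc()"
python3 -m pendant '[[[-0.8,0,0.1,0,0,0,0]]]'
python3 -c "
from h import *
pc()"
python3 -m pendant '[[[-0.8,0,0.1,0,0,0,0],[-0.8,0,0.1,0,0,0,0]]]'
python3 -c "
from h import *
pc()"; done
```

```text
time: 17.78
ee_pos: [0.5341, -0.0926, 0.0841]
tcp_rot: [-178.9, -2.9, -39.3]
wrist_force: [37.1, -35.1, -6.3]
opening: 0.0001
xh,yh,z mm 36.8 -88.0 84.1 F xh,yh,z -5.2 -50.8 -6.3
time: 17.87
ee_pos: [0.5344, -0.0927, 0.0846]
tcp_rot: [-178.9, -3.9, -39.5]
wrist_force: [45.0, -44.5, -17.6]
opening: -0.0002
xh,yh,z mm 36.8 -88.3 84.6 F xh,yh,z -7.8 -62.7 -17.6
time: 18.03
ee_pos: [0.5352, -0.0936, 0.085]
tcp_rot: [-178.9, -6.0, -40.0]
wrist_force: [35.5, -34.2, -12.0]
opening: -0.0003
xh,yh,z mm 36.5 -89.5 85.0 F xh,yh,z -5.4 -49.0 -12.0
```

Firm stop at about 60 N. The finger sits at yh ≈ -88 mm, where a jaw reading of 0.051 predicts -86, so the jaw is closed. Now I'll back off and lift clear.

```bash

python3 -m pendant '[[[1.0,0,0,0,0,0,0],[2,0,0,0,0,0,0],[0.5,0,-2,0,0.06,0,0],[0,0,-4,0,0.04,0,0],[0,0,-4,0,0,0,0]]]'
python3 -m pendant '[[[0,0,-4,0,0,0,0],[0,0,-3,0,0,0,0],[0,0,0,0,0,0,0]]]'
python3 - <<'E'
from h import *
pc()
im=bot.camera("scene")[:,:,::-1].copy();bot.camera("top")
for t in("dish_base","dish_lid","jaw_post"):print(t,[[(np.round(m["uv"],1).tolist(),round(m["confidence"],2)) for m in bot.mark_of(c,t)][:2] for c in("scene","top")])
M=seatR(CR[1])
for jw in(.0475,.051,.0545):
    y=CR[1];yh=np.array([-np.sin(y),np.cos(y),0]);p=np.array([.5445,-.1,.114])+yh*(jw-.0173);print(jw,proj("scene",p),proj("top",p))
Mp=lambda L:np.array(L)/1e3@M.T+CR[0]
print("base exp",proj("scene",Mp([(-50.5,11.5,23)])),proj("top",Mp([(-50.5,11.5,23)])))
A=cv2.resize(im[195:275,280:370],(540,480),interpolation=4);B=A.copy()
for L,c in(([(-101,62,0),(-101,-39,0),(-101,-39,23),(-101,62,23)],(0,0,255)),):
    cv2.polylines(B,[((proj("scene",Mp(L))-[280,195])*6).round().astype(np.int32)],True,c,1)
cv2.imwrite("pics/f1.png",np.vstack([A[60:360],B[60:360]]))
E
```

```text
time: 18.45
ee_pos: [0.5449, -0.1082, 0.1741]
tcp_rot: [-179.6, -10.9, -40.2]
wrist_force: [0.1, 0.9, -0.1]
opening: -0.0002
time: 18.7
ee_pos: [0.5322, -0.0979, 0.2505]
tcp_rot: [-179.4, -10.9, -40.2]
wrist_force: [1.1, -0.3, 0.4]
opening: 0.0003
xh,yh,z mm 31.3 -89.7 250.5 F xh,yh,z 0.5 -1.1 0.4
dish_base [[([307.8, 225.5], 0.6), ([251.2, 191.8], 0.39)], [([360.0, 210.8], 0.71)]]
dish_lid [[([214.8, 157.0], 0.92), ([310.4, 227.9], 0.64)], [([218.7, 280.3], 0.91), ([359.3, 206.3], 0.62)]]
jaw_post [[([334.1, 211.3], 0.72)], [([298.4, 198.5], 0.4)]]
0.0475 [[335.88232601 211.30151153]] [[353.20455262 187.67641393]]
0.051 [[334.74027995 211.34158936]] [[353.07268202 188.32235041]]
0.0545 [[333.59787055 211.38167994]] [[352.94052626 188.96968362]]
base exp [[309.83001091 228.95679684]] [[362.77154951 207.8440707 ]]
```

View pics/f1.png

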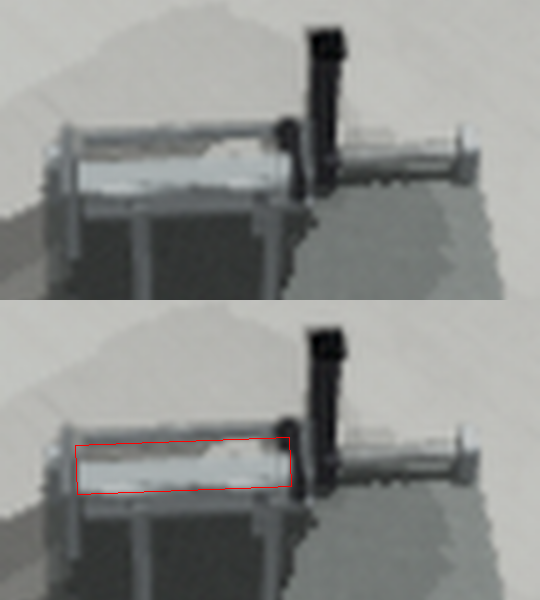

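```bash
python3 - <<'E'
from h import *
M=seatR(CR[1]);f=lambda p:((np.array(p)-CR[0])@M*1e3).round(1)
for n,u,v in(("base",(307.8,225.5),(360,210.8)),("lid",(310.4,227.9),(359.3,206.3))):
    p,r=tri(u,v);print(n,f(p),round(r*1e3,1))
Mp=lambda L:np.array(L)/1e3@M.T+CR[0]
for x in(-101,-106):
  for z in (0,23): print(x,z,(proj("scene",Mp([(x,62,z),(x,-39,z)]))-[280,195])*6-[0,60])
U=[];
for c in("scene","top"):
    bot.camera(c)
    for t in("round_dish","cup","bottle","beaker","flat_dish"):print(c,t,[(np.round(m["uv"],0).tolist(),round(m["confidence"],2)) for m in bot.mark_of(c,t)][:1])
E
```

```text
base [-40.1  20.2  29.9] 10.3
lid [-38.6   6.7  29.5] 8.1
-101 0 [[ 76.92998656 194.01624003]
 [290.59070197 185.79285812]]
-101 23 [[ 75.42647864 145.0036041 ]
 [288.55059188 137.04217112]]
-106 0 [[ 76.78583673 193.97567384]
 [291.42883838 185.71471404]]
-106 23 [[ 75.27577558 144.73743565]
 [289.37723612 136.74083567]]
scene round_dish [([243.0, 167.0], 0.54)]
scene cup [([259.0, 222.0], 0.74)]
scene bottle [([328.0, 190.0], 0.7)]
scene beaker [([371.0, 274.0], 0.7)]
scene flat_dish [([380.0, 321.0], 0.62)]
top round_dish [([268.0, 243.0], 0.71)]
top cup [([325.0, 247.0], 0.66)]
top bottle [([299.0, 201.0], 0.84)]
top beaker [([395.0, 192.0], 0.44)]
top flat_dish []
```

```bash
python3 - <<'E'
from h import *
a=cv2.cvtColor(cv2.imread("pics/scene0.png"),6);b=cv2.cvtColor(bot.camera("scene"),7)
for n,(u,v) in dict(beaker=(369,268),cup=(257,212),flat=(382,322),bottle=(327,178),tape=(430,328),rounddish=(243,165),tubes=(278,151)).items():
    t=a[v-16:v+16,u-16:u+16];s=b[v-28:v+28,u-28:u+28];r=cv2.matchTemplate(s,t,5);_,m,_,l=cv2.minMaxLoc(r);print(n,round(m,2),l[0]-12,l[1]-12)
print(bot.get_obs()["wrist_force"].round(1),bot.get_obs()["time"])
E
```

```text
beaker 1.0 0 0
cup 0.89 0 0
flat 1.0 0 0
bottle 0.83 0 0
tape 1.0 0 0
rounddish 0.8 0 0
tubes 1.0 0 0
[ 1.4 -0.3  0.4] 19.75
```

No bystander has moved. The arm is clear at 0.25 m and touching nothing, so I'm handing in.

```bash
python3 -c "
from workcell import bot
print(bot.job_done(),bot.get_obs()['time'])"
```

```text
the job is handed in; nothing more can be done
the job is handed in; nothing more can be done
```

I took the closed dish out of the rack by its upper edge, turned it over and set it in the cradle with the lid on the rails. I then closed the sliding jaw by pushing its thumb post, lifted clear and handed the job in at about 20 s of the 61 s allowed. No verdict was reported.

**What my last checks showed:**
- **Jaw:** it met a firm stop, and I kept pushing to about 60 N against it. From the camera image, the post's position reads a jaw travel of about 0.0525 m, within the accepted 0.0475–0.0545 m. The last picture shows the dish touching both jaws.
- **Dish on the rails:** its upper edge matches the seated model to about 1 pixel in the scene camera.
- **Bystanders:** template matching against the first scene picture shows no shift for any of the seven. The gripper was 0.25 m up with almost no wrist force.

**Checks that were weak or disagreed:**
- **Dish position from the networks:** the triangulated dish marks were off by 10 mm or so (x about -39 mm where -50.5 is expected, z about 30 mm), with 8–10 mm between the two rays. I put this down to noise in the marks.
- **Foot on the ledge:** the picture cannot confirm this, because the scene camera hardly sees movement along the slope. It rests on the contact felt at the ledge and on the gripper position at release.
- **Beaker mark:** the network put the beaker 6 pixels off, but the template match showed no movement.
- **Push force:** the 60 N was on the fingers. The stated 40 N limit is for the arm and the gripper's body.

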